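# Load and zero the lapping station, then enable it with its key

## Robot

A 6-joint arm with a two-finger parallel gripper is mounted at the origin on the work surface. World frame = base frame: x ahead of the robot, y to its left, z up, the work surface at z = 0. Lengths are in mm, angles in rad, forces in N, time in s.
With the tool pointing down it reaches from about 275 to 825 mm from the base axis. Payload 4.9 kg.
Tool frame: the origin (TCP) lies at the very end of the fingers, on their centre line; the grasp point (between the pads) lies 19 mm behind it; z points along the fingers, y is the direction in which the jaws open and shut (so a half turn about z gives the same grasp; the last joint's range is limited). The gripper opens to 85 mm and grips with 20 to 120 N. Pads are 22 mm wide; open, the fingers measure 114 mm over their backs; the gripper's body (76 mm by 85 mm) begins 54 mm behind the grasp point. The pads swing forward as they close: fully open they stand 13 mm farther back than shut.
Start: joints at [-1.336, 0.326, -0.193, 1.052, 0, 1.437], TCP at [198.286, -513.031, 231.281] pointing down, gripper open.
Joint ranges: [-2.65, 2.65], [-0.97, 1.79], [-1.3, 1.35], [-1.93, 2.1], [-1.47, 1.37], [-3.14, 3.14]. Speed limits (rad/s): [2.57, 2.57, 3.14, 3.14, 3.14, 3.14].

## Interface

Orientations are given as [roll, pitch, yaw] about the fixed x, y, z axes, in that order (R = Rz(yaw) Ry(pitch) Rx(roll)).
In Python, from bench import bot, solve_ik, imaging gives the robot as it stands. Calls block until the motion is done:
- bot.move_ptp(position, orientation): joint-space move of the TCP to a pose.
- bot.movel(position, rot=None, max_speed=150, threshold=None): straight line of the TCP; rot=None keeps the orientation; max_speed is the mean speed in mm/s. With threshold (N) it stops when the force on the tool has changed by that much, and returns True; else False.
- bot.move_j(angles): joint-space move.
- bot.grip(opening, effort=None): opening from 0.0 (shut) to 1.0 (fully open); effort is the grip in N (None keeps the last); returns when the fingers have stopped.
- bot.dwell(seconds).
- solve_ik(position, orientation): joint angles nearest the present ones, or None.
- bot.get_state(): the state.
- imaging.capture(name): name is "scene" or "top" or "wrist"; returns the picture (384x512x3 uint8, blue, green, red); there is no depth.
- imaging.camera_model(name): a dict with "K" (3x3 intrinsics, pixels), "position" and "rotation" of the camera in the world. Camera axes: x right, y up, looking along -z (the intrinsics and any distortion apply to the point x, -y, -z); pixel columns grow to the right and rows downward; lengths in mm; the calibration is good to about 2 mm. A picture is of the moment at which its call begins: read the wrist's pose just before it. camera_model takes no time and is no camera call; for the wrist camera it gives the pose at the moment of the call.
A pose or a line that the arm cannot do raises bot.IKError and nothing moves.
- bot.sign_off(): hands the job in, once; it reports no verdict.
The state is a dict: "t": time; "qpos": joint angles; "joint_velocities": joint speeds; "effort": joint torques, N m; "tcp_pos": TCP position; "orientation": TCP orientation; "contact_force": force on the tool from outside, world axes, zero at the start; "wrist_torque": the same for the moment, N m; "opening": opening from 0.0 (shut) to 1.0 (fully open).
Only numpy, scipy, OpenCV 4.12 (cv2) and the standard library are available. Lean on these libraries where they do the work, as an engineer would, in place of code of your own. Each camera call takes 0.05 s, during which the arm holds its last target.

## Task

Stand every brass spindle that is out on the bench upright, flange down and flat, on the station's sprung steel bed. With all of them on the bed, turn the dial's knob until the yellow zero line of its scale points at the red needle; only after that take the orange key from its wooden stand, push it fully into the slot of the key switch and turn it clockwise to on, as far as it goes, and leave it there. Do not disturb the oil bottle, the tape roll or the hammer.

Things in the scene. Friction and masses are not known exactly. Their poses are not given: they have to be found in the camera images.
- spindle1_mid (a point): brass spindle blank standing upright: round flange foot 56 mm across and 12 mm thick, above it a plain round shank 22 mm across; 70 mm high in all, 0.2 to 0.4 kg. This point is on its axis, half-way up (35 mm above its underside); z up the axis. 2 to 4 of the 4 are present (None when absent).
- spindle2_mid (a point): brass spindle blank standing upright: round flange foot 56 mm across and 12 mm thick, above it a plain round shank 22 mm across; 70 mm high in all, 0.2 to 0.4 kg. This point is on its axis, half-way up (35 mm above its underside); z up the axis. 2 to 4 of the 4 are present (None when absent).
- spindle3_mid (a point): brass spindle blank standing upright: round flange foot 56 mm across and 12 mm thick, above it a plain round shank 22 mm across; 70 mm high in all, 0.2 to 0.4 kg. This point is on its axis, half-way up (35 mm above its underside); z up the axis. 2 to 4 of the 4 are present (None when absent).
- spindle4_mid (a point): brass spindle blank standing upright: round flange foot 56 mm across and 12 mm thick, above it a plain round shank 22 mm across; 70 mm high in all, 0.2 to 0.4 kg. This point is on its axis, half-way up (35 mm above its underside); z up the axis. 2 to 4 of the 4 are present (None when absent).
- bed_centre (a point): centre of the upper face of the sprung bed: a rectangular steel tray of the green lapping station, about 57 mm above the bench when empty; inside its rim it measures 150 mm along its x and 190 mm along its y, the dark rim is 5 mm wide and 8 mm high. Axes: those of the station, z up. Four spindles fit at x = +-37 mm, y = +-50 mm. Each sinks the bed by 1.2 to 1.9 mm.
- station: fixed green lapping station, 180 mm along x, 400 mm along y, 35 mm high with the sprung bed on its +y half and the dial on its -y half; origin at the centre of its underside. The bed's centre is at y = +90 mm, the dial's axis at y = -115 mm. The bed can sink 9.5 mm in all; its depth drives the needle.
- needle (a joint): angle of the red needle that sweeps round the outside of the dial's scale, rad, clockwise seen from above; about 0 with the bed empty, +0.36 to +0.56 for each spindle on the bed. It follows the load on the bed within half a second; it cannot be turned by hand.
- needle_tip (a point): inner tip of the red needle, 55 mm from the dial's axis, on the white face about 59 mm above the bench
- bezel (a joint): angle of the dial's black scale with its knob, rad, clockwise seen from above, in the same measure as joint needle: the dial reads zero when bezel = needle. Range -3.1 to 3.1; stays where it is left (friction 0.08 N m).
- zero_mark (a point): outer end of the yellow zero line on the black scale (108 mm across), 55 mm from the dial's axis; it turns with the knob
- bezel_grip (a point): point to grip on the dial's knob, on the dial's axis, 88 mm above the bench. The knob is an aluminium bar standing on the scale: 44 mm long along this point's x, which points along the zero line, 14 mm wide along its y; it rises from the scale's face at 65 mm to 103 mm above the bench. z up.
- key_mid (a point): orange bow of the loose key, at its centre. The key stands upright: bow 40 mm wide (its x), 10 mm thick (its y), 50 mm high; below it a steel shoulder 34 x 16 mm, 6 mm high, then a flat blade 22 mm (x) by 6 mm (y), 34 mm long with rounded end. 70 g. z up.
- key_tip (a point): end of the key's blade, on the key's axis, 65 mm below the bow's centre
- key_stand: fixed wooden block 75 x 50 mm, 40 mm high, with a slot that holds the key upright at the start (shoulder resting on top); origin at the centre of its underside. The key's axes match the block's.
- switch_slot (a point): centre of the mouth of the slot in the top of the key switch's square steel barrel (38 mm square, 40 mm high, on a grey box 110 mm square and 30 mm high), 72 mm above the bench. The slot is 25 mm long along this point's x, 9 mm wide along its y and 37 mm deep; z up. It lies on the barrel's axis and turns with it. The key fits either way round. Fully in, its bow's centre is 31 mm above this point.
- key_switch (a joint): turn of the key barrel, rad, clockwise from above: 0 = off (white mark at the red dot), 1.4 = on (white mark at the green dot, end stop). Stays where it is left (friction 0.08 N m). Only the key can turn it; the key has about 0.15 rad of play in the slot.
- oil_bottle: bystander: clear bottle with red cap, 56 mm across, 130 mm high; origin at the centre of its underside
- tape_roll: bystander: grey roll of tape lying flat, 90 mm across, 45 mm high; origin at the centre of its underside
- mallet: bystander: hammer lying on the bench beyond the station; origin near its middle
Things that resemble listed ones, but are neither listed nor needed, are in the scene too. What is shaped like the part that bears spindle1_mid but white is not meant. What is shaped like the part that bears spindle2_mid but blue is not meant.

How it is judged:
By the outcome, as a careful person would: the job done as asked, in the order asked, and still so for the second after the job is handed in, with the robot touching nothing.
Of spindle1, spindle2, spindle3, spindle4 only 2 to 4 are there at a start; the rules pass over those that are not, and their reading is None.
At some moment in a run one of spindle1, spindle2, spindle3, spindle4 may be knocked a few centimetres aside while the robot is not near it.
It also fails if it takes over 210 s, if anything falls off the work surface, if the arm or the gripper's body presses on something with over 40 N, if the wrist force passes 120 N, or if a joint passes its speed limit or range.

## Working session

There is one attempt and no reset: what is moved stays moved. The work goes in short steps, each a Python script; the robot and the scene stay as the last script left them, time stands still between calls to the robot, and variables do not carry over. Pictures are saved under pics/ and viewed, and the job is handed in when it is done.

```bash
mkdir -p pics; ls
python3 - <<'E'
from bench import bot, imaging
import cv2
for n in ["scene","top","wrist"]:
    m=imaging.camera_model(n); im=imaging.capture(n); cv2.imwrite(f"pics/{n}0.png",im)
    print(n,{k:(v.tolist() if hasattr(v,'tolist') else v) for k,v in m.items()})
s=bot.get_state(); print(s)
E
```

```text
pics
scene {'K': [[443.16487626979824, 0.0, 250.94935033688256], [0.0, 443.16487626979824, 190.33613760248335], [0.0, 0.0, 1.0]], 'position': [1349.8413159840668, 152.18487067320663, 835.1947076742074], 'rotation': [0.8180575047095571, 5.048374893013019e-06, 1.7548879862097182]}
top {'K': [[363.821908020185, 0.0, 253.1799559179402], [0.0, 363.821908020185, 187.25912596569006], [0.0, 0.0, 1.0]], 'position': [445.979992436177, 28.94392929387487, 1264.2593803772454], 'rotation': [0.10092916461336054, -0.013800910566566182, -1.5977461263363395]}
wrist {'K': [[267.23391018040644, 0.0, 253.49872507607074], [0.0, 267.23391018040644, 189.01590767366017], [0.0, 0.0, 1.0]], 'position': [274.09853659776445, -482.0967068631585, 373.9724139425824], 'rotation': [-0.3211641661397493, 0.0011913778447978363, -1.2023830514726452]}
{'t': 0.15, 'qpos': array([-1.33619395e+00,  3.26768038e-01, -1.93345761e-01,  1.05199478e+00,
        3.01913325e-05,  1.43660246e+00]), 'joint_velocities': array([-0.0006069 , -0.00198034,  0.00425682,  0.00067657, -0.00052518,
        0.00136952]), 'effort': array([-1.44723108e-03, -4.43706644e+01,  2.62663025e+01,  1.04978579e-02,
       -1.76302228e-04,  7.95386285e-06]), 'tcp_pos': array([ 198.19184233, -512.58490438,  230.68795749]), 'orientation': array([-3.14029624e+00, -2.05488092e-04,  3.68796089e-01]), 'contact_force': array([-0.51653661,  1.03612471,  0.45537505]), 'wrist_torque': array([-0.04326711,  0.04533434, -0.01707772]), 'opening': 1.0012601624185935}
```

View pics/scene0.png

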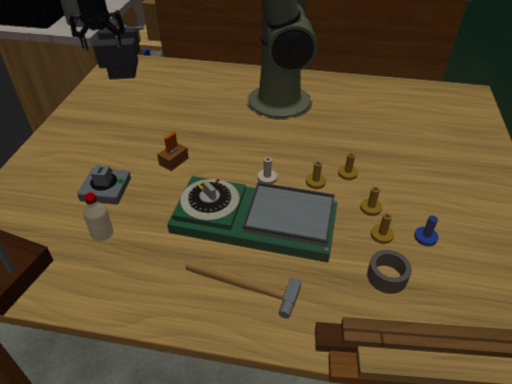

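View pics/top0.png

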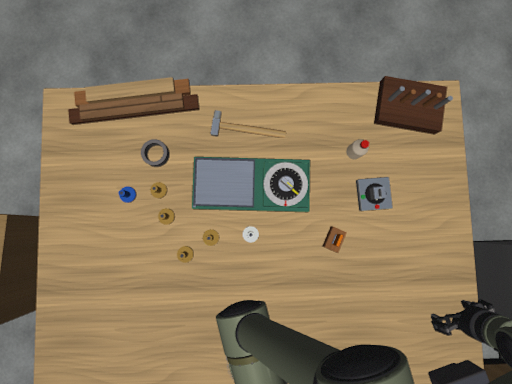

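View pics/wrist0.png

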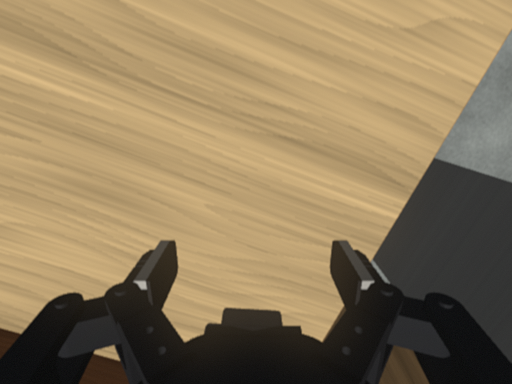

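```bash
cat > h.py <<'E'
from bench import bot, solve_ik, imaging
import numpy as np, cv2
from scipy.spatial.transform import Rotation as Ro
def cam(n):
    m=imaging.camera_model(n); return np.array(m["K"]),np.array(m["position"]),Ro.from_euler("xyz",m["rotation"]).as_matrix()
def shot(n):
    c=cam(n); return imaging.capture(n),c
def ray(c,uv):
    K,p,R=c; d=np.linalg.solve(K,np.array([uv[0],uv[1],1.0])); return p,R@np.array([d[0],-d[1],-d[2]])
def onz(c,uv,z):
    p,d=ray(c,uv); return p+d*(z-p[2])/d[2]
def proj(c,P):
    K,p,R=c; q=R.T@(np.array(P,float)-p); q=K@np.array([q[0],-q[1],-q[2]]); return q[:2]/q[2]
def blobs(im,lo,hi,amin=15):
    h=cv2.cvtColor(im,cv2.COLOR_BGR2HSV); m=cv2.inRange(h,np.array(lo),np.array(hi))
    n,l,s,c=cv2.connectedComponentsWithStats(m); return m,l,[(i,s[i,4],c[i]) for i in range(1,n) if s[i,4]>=amin]
def save(im,name,box=None,k=1):
    if box: im=im[box[1]:box[3],box[0]:box[2]]
    cv2.imwrite("pics/"+name,cv2.resize(im,None,fx=k,fy=k,interpolation=cv2.INTER_CUBIC))
DOWN=lambda yaw:[np.pi,0,yaw]
E
python3 - <<'E'
from h import *
for n,u in [("top",{"a":(159,190),"b":(166,216),"c":(186,254),"d":(211,237),"white":(251,235),"blue":(128,195),"key":(336,240),"sw":(376,193),"bed":(224,183),"dial":(287,184),"bottle":(360,150),"tape":(155,153)}),("scene",{"a":(383,235),"b":(371,207),"c":(347,173),"d":(316,181)})]:
    c=cam(n)
    for k,v in u.items(): print(n,k,onz(c,v,12 if k in "abcd" else 50).round(0))
for n,b,k in [("top",(100,120,270,280),4),("top",(260,130,410,260),5),("scene",(240,140,450,300),3.8)]:
    im,_=shot(n); save(im,f"crop_{n}_{b[0]}.png",b,k)
for yaw in np.arange(-3,3.1,.5): print(yaw, solve_ik([450,50,330],DOWN(yaw)))
E
```

```text
top a [571. 333.  12.]
top b [481. 309.  12.]
top c [351. 242.  12.]
top d [406. 157.  12.]
top white [410.  20.  50.]
top blue [553. 427.  50.]
top key [ 386. -261.   50.]
top sw [ 538. -404.   50.]
top bed [585. 106.  50.]
top dial [ 577. -105.   50.]
top bottle [ 687. -358.   50.]
top tape [693. 337.  50.]
scene a [584. 339.  12.]
scene b [491. 311.  12.]
scene c [365. 246.  12.]
scene d [415. 162.  12.]
-3.0 [-0.05262253  0.09244478 -0.23758139  1.24077016  0.         -0.19421519]
-2.5 [-0.05262253  0.09244478 -0.23758139  1.24077016  0.         -0.69421519]
-2.0 [-0.05262253  0.09244478 -0.23758139  1.24077016  0.         -1.19421519]
-1.5 [-0.05262253  0.09244478 -0.23758139  1.24077016  0.         -1.69421519]
-1.0 [-0.05262253  0.09244478 -0.23758139  1.24077016  0.         -2.19421519]
-0.5 [-0.05262253  0.09244478 -0.23758139  1.24077016  0.         -2.69421519]
0.0 [-0.05262253  0.09244478 -0.23758139  1.24077016  0.          3.08897012]
0.5 [-0.05262253  0.09244478 -0.23758139  1.24077016  0.          2.58897012]
1.0 [-0.05262253  0.09244478 -0.23758139  1.24077016  0.          2.08897012]
1.5 [-0.05262253  0.09244478 -0.23758139  1.24077016  0.          1.58897012]
2.0 [-0.05262253  0.09244478 -0.23758139  1.24077016  0.          1.08897012]
2.5 [-0.05262253  0.09244478 -0.23758139  1.24077016  0.          0.58897012]
3.0 [-0.05262253  0.09244478 -0.23758139  1.24077016  0.          0.08897012]
```

View crops.

View pics/crop_top_100.png

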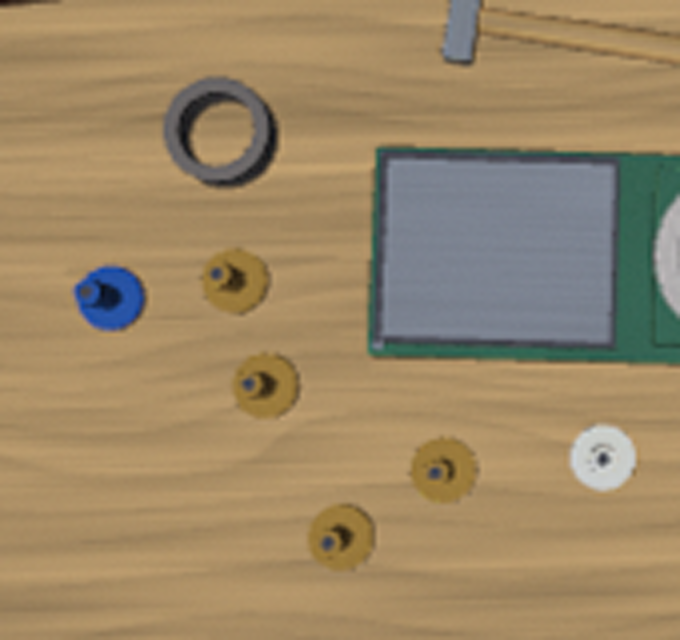

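View pics/crop_top_260.png

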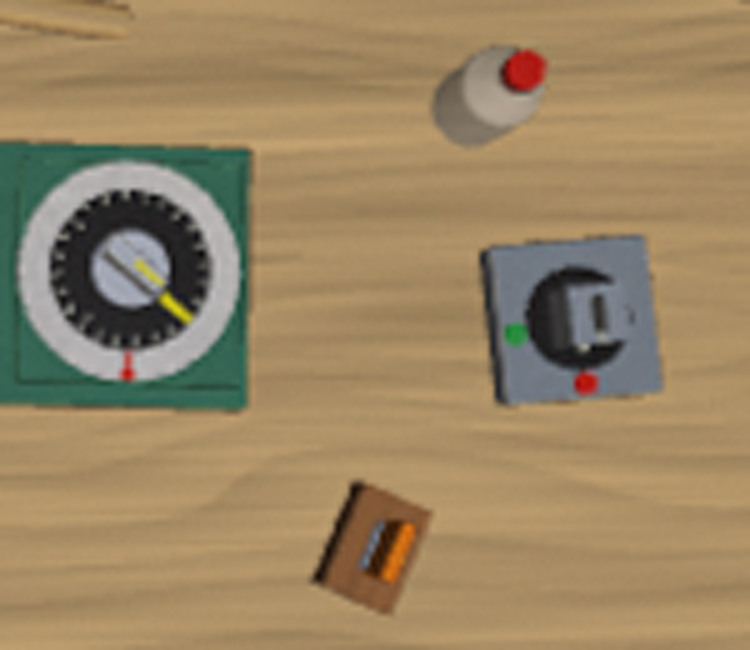

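View pics/crop_scene_240.png

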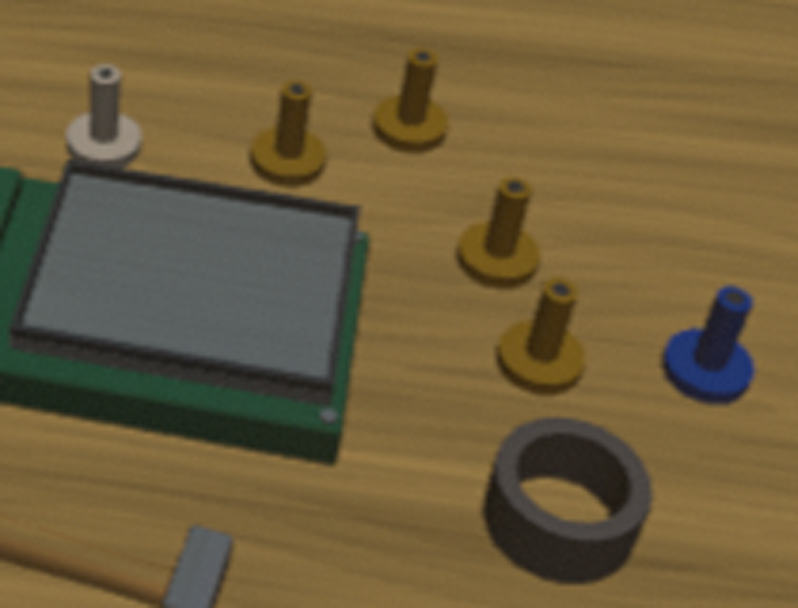

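Run:
```python
from h import *
c=cam("wrist"); print(onz(c,(256,192),0), onz(c,(256,192),70), bot.get_state()["tcp_pos"])
for i,(p,yaw) in enumerate([([400,230,260],1.57),([520,-20,260],1.57),([440,-330,260],1.57)][::-1]):
    try: bot.move_ptp(p,DOWN(yaw))
    except bot.IKError as e: print("ik",p); continue
    s=bot.get_state(); im,c=shot("wrist"); save(im,f"w{i}.png"); np.savez(f"w{i}.npz",im=im,K=c[0],p=c[1],R=c[2])
    print(i,s["t"],s["tcp_pos"].round(1),s["qpos"].round(2),c[1].round(1), onz(c,(256,192),0).round(0))
```

```text
[ 154.85710123 -532.22712741    0.        ] [ 177.16093185 -522.89200278   70.        ] [ 198.22202263 -512.8348131   231.00418877]
0 1.4667 [ 439.5 -330.6  259.9] [-0.78  0.31 -0.14  1.12 -0.    0.79] [ 440.1 -248.2  403.2] [ 443. -388.    0.]
1 2.7333 [520.1 -21.1 260. ] [-0.18  0.25 -0.22  1.1  -0.    1.39] [520.7  61.4 403.3] [524. -78.   0.]
2 3.8583 [400.9 229.3 260.1] [ 0.36  0.14 -0.36  1.07 -0.    1.93] [401.3 311.8 403.4] [405. 172.   0.]
```

View pics/w0.png

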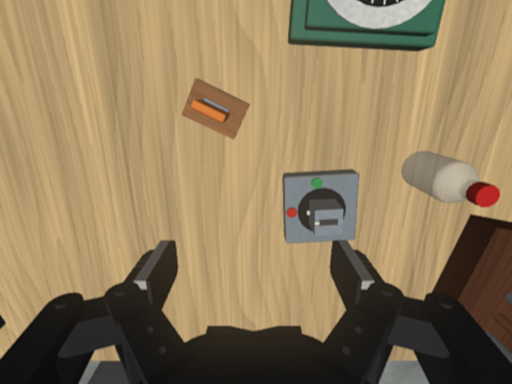

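View pics/w1.png

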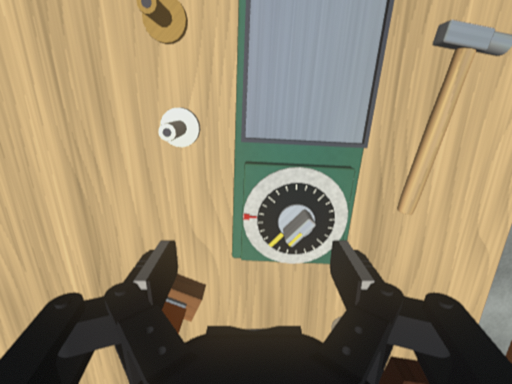

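View pics/w2.png

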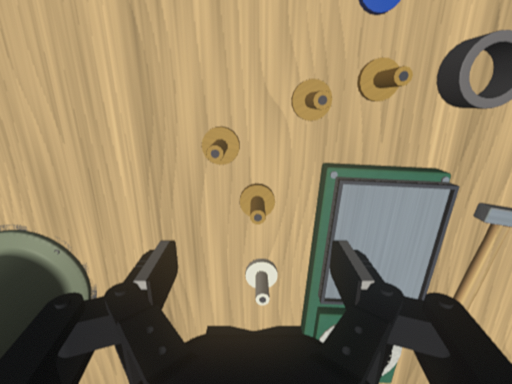

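Run:
```python
from h import *
d=np.load("w2.npz"); im=d["im"]; c=(d["K"],d["p"],d["R"]); h=cv2.cvtColor(im,cv2.COLOR_BGR2HSV)
for p in [(372,80),(302,100),(225,133),(257,190),(320,100),(300,60),(180,200),(400,230),(330,180)]: print(p,h[p[1],p[0]])
m,l,b=blobs(im,(14,165,60),(30,255,255),100); print([(x[1],x[2].round(0)) for x in b])
m2,l,b=blobs(im,(60,80,30),(95,255,255),300); print("green",[(x[1],x[2].round(0)) for x in b])
save(np.hstack([m,m2]),"m.png",k=.78)
```

```text
(372, 80) [ 20 142 172]
(302, 100) [ 20 137 177]
(225, 133) [ 20 135 178]
(257, 190) [ 20 136 173]
(320, 100) [165   6  89]
(300, 60) [ 18 100 210]
(180, 200) [ 19  99 193]
(400, 230) [101  26 156]
(330, 180) [ 71  84 118]
[]
green [(np.int32(1421), array([320., 261.])), (np.int32(905), array([394., 174.])), (np.int32(361), array([326., 322.]))]
```

View pics/m.png

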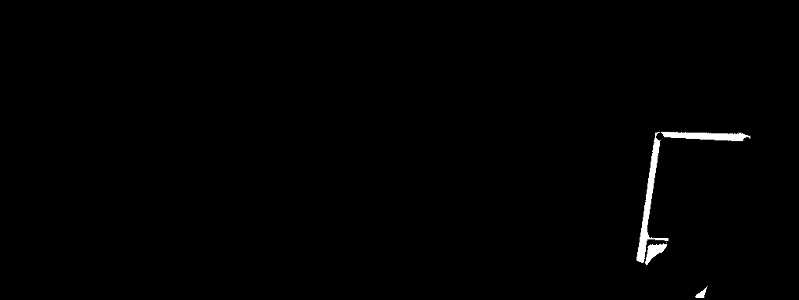

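```bash
cat >> h.py <<'E'
def spindles(im,c,z0=0,roi=None):
    """list of (xy from flange ellipse, xy from top dot)"""
    h=cv2.cvtColor(im,cv2.COLOR_BGR2HSV)
    m=cv2.inRange(h,np.array((14,119,40)),np.array((30,255,255)))
    m=cv2.morphologyEx(m,cv2.MORPH_OPEN,np.ones((3,3)))
    g=cv2.inRange(h,np.array((0,0,20)),np.array((179,70,150)))
    out=[]
    cs,_=cv2.findContours(cv2.morphologyEx(m,cv2.MORPH_CLOSE,np.ones((7,7))),cv2.RETR_EXTERNAL,cv2.CHAIN_APPROX_NONE)
    for k in cs:
        if cv2.contourArea(k)<300: continue
        f=np.zeros_like(m); hull=cv2.convexHull(k); cv2.drawContours(f,[hull],-1,255,-1)
        q=f&g; n,l,s,ce=cv2.connectedComponentsWithStats(q)
        dots=sorted([(s[i,4],ce[i]) for i in range(1,n) if s[i,4]>10],key=lambda t:-t[0])
        dot=onz(c,dots[0][1],z0+70)[:2] if dots else None
        # flange: contour points whose ground position is within ring
        P=np.array([onz(c,u,z0+12)[:2] for u in k[:,0,:].astype(float)])
        (cc,r)=cv2.minEnclosingCircle(P.astype(np.float32)); cc=np.median(P,0) if dot is None else dot
        for _ in range(15):
            dd=P-cc; w=np.hypot(*dd.T); ok=(w>20)&(w<33+8*(_<5))
            if ok.sum()<10: break
            A=np.c_[2*P[ok],np.ones(ok.sum())]; x=np.linalg.lstsq(A,(P[ok]**2).sum(1),rcond=None)[0]; cc=x[:2]; R=np.sqrt(x[2]+x[:2]@x[:2])
        out.append((cc.round(1),round(float(R),1) if ok.sum()>=10 else None,None if dot is None else dot.round(1),hull.reshape(-1,2).mean(0).round(0),ok.sum()))
    return out
E
python3 - <<'E'
from h import *
d=np.load("w2.npz"); im=d["im"]; c=(d["K"],d["p"],d["R"])
for o in spindles(im,c): print(o)
for n in (1,0):
    pass
# dial
d=np.load("w1.npz"); im=d["im"]; c=(d["K"],d["p"],d["R"])
h=cv2.cvtColor(im,cv2.COLOR_BGR2HSV)
for p in [(253,200),(245,217),(276,242),(296,238),(290,212),(300,150),(180,115),(345,200)]: print(p,h[p[1],p[0]])
save(im,"dial1.png",(220,130,400,280),4)
d=np.load("w0.npz"); save(d["im"],"sw1.png",(170,70,370,250),4)
d=np.load("w2.npz"); save(d["im"],"bed1.png",(290,150,480,320),4)
E
```

```text
(array([406.1, 161.3]), 27.5, array([406.1, 160. ]), array([257., 200.]), np.int64(107))
(array([352.3, 248.6]), 27.0, array([352.1, 248.2]), array([221., 146.]), np.int64(105))
(array([481.9, 311.9]), 27.1, array([482.6, 311.8]), array([312.,  99.]), np.int64(114))
(array([572.3, 337.8]), 28.0, array([573.9, 337.9]), array([381.,  79.]), np.int64(111))
(253, 200) [ 30  11 217]
(245, 217) [  2 192 199]
(276, 242) [ 26 156 190]
(296, 238) [ 28 157 230]
(290, 212) [102  17 200]
(300, 150) [ 78  97 121]
(180, 115) [ 48   5 235]
(345, 200) [ 49  19 191]
```

View pics/dial1.png

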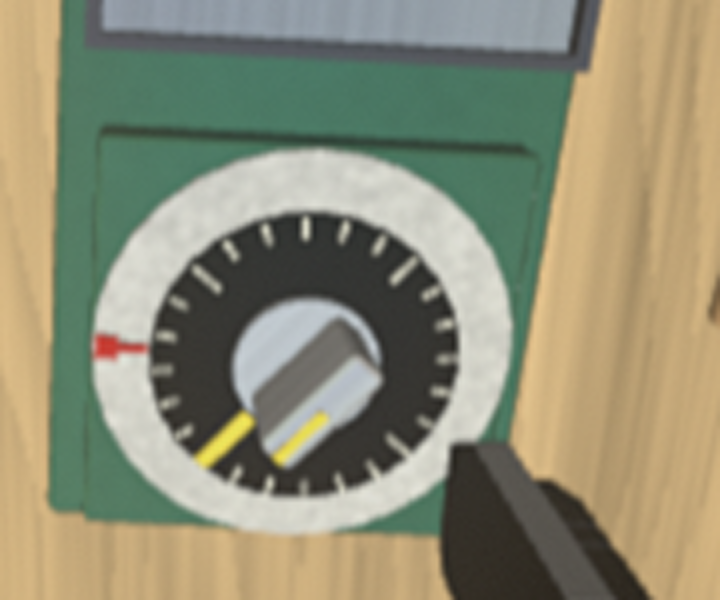

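View pics/sw1.png

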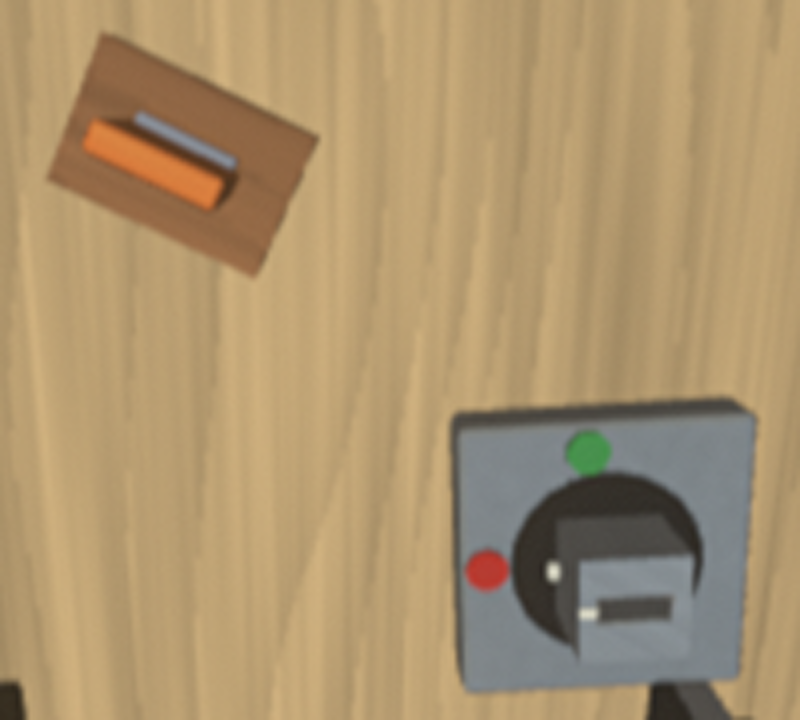

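View pics/bed1.png

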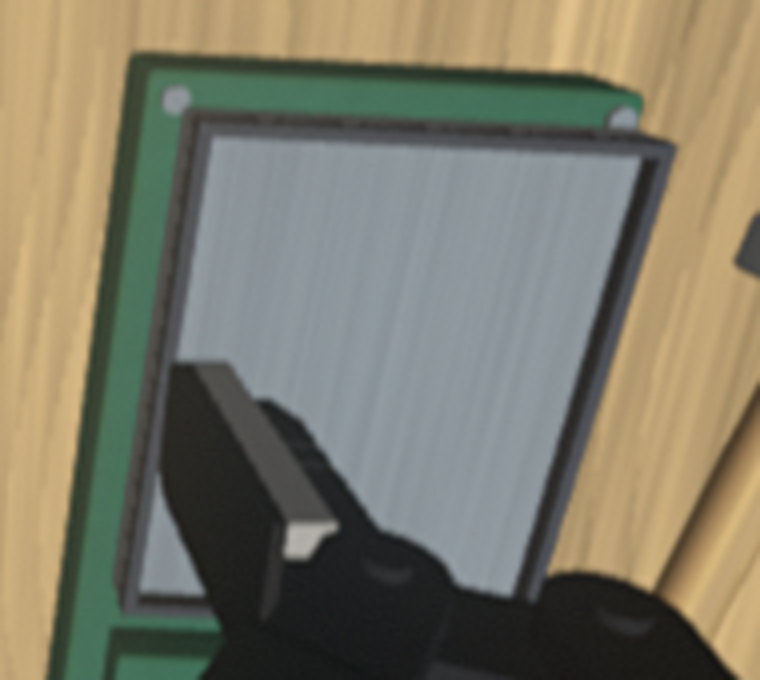

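Run:
```python
from h import *
d=np.load("w1.npz"); im=d["im"]; c1=(d["K"],d["p"],d["R"])
d2=np.load("w2.npz"); c2=(d2["K"],d2["p"],d2["R"])
d0=np.load("w0.npz"); c0=(d0["K"],d0["p"],d0["R"])
h=cv2.cvtColor(im,cv2.COLOR_BGR2HSV); m=cv2.inRange(h,np.array((0,0,150)),np.array((179,45,255)))
m[:160]=0; m[:,:225]=0; m[:, 360:]=0
k=max(cv2.findContours(m,cv2.RETR_EXTERNAL,cv2.CHAIN_APPROX_NONE)[0],key=cv2.contourArea)[:,0]
P=np.array([onz(c1,u,59)[:2] for u in k.astype(float)]); ok=np.ones(len(P),bool)
for _ in range(10):
    x=np.linalg.lstsq(np.c_[2*P[ok],np.ones(ok.sum())],(P[ok]**2).sum(1),rcond=None)[0]; R=np.sqrt(x[2]+x[:2]@x[:2]); ok=abs(np.hypot(*(P-x[:2]).T)-R)<2
dial=x[:2]; print("dial",dial,R,ok.sum(),len(P))
tip=onz(c1,(220+148/4,130+348/4),59)[:2]; zt=onz(c1,(220+203/4,130+463/4),65)[:2]
for p in (tip,zt): v=p-dial; print(p.round(1),np.hypot(*v),np.degrees(np.arctan2(v[1],v[0])))
cr=[onz(c2,u,65)[:2] for u in [(337.5,178),(459.2,186.2)]]+[onz(c1,u,65)[:2] for u in [(242,141.2),(367.5,147)]]
for p in cr: print("rim",p.round(1))
print("bed centre from corners",np.mean(cr,0))
v=np.mean(cr[:2],0)-np.mean(cr[2:],0); print("len",np.hypot(*v),"yaw",np.arctan2(v[1],v[0])-np.pi/2,np.hypot(*(cr[1]-cr[0])),np.hypot(*(cr[3]-cr[2])))
v=np.mean(cr,0)-dial; print("bed-dial",np.hypot(*v),np.arctan2(v[1],v[0])-np.pi/2)
# key
Q=lambda a,b:(170+a/4,70+b/4)
st=[onz(c0,Q(*u),40)[:2] for u in [(103,33),(318,137),(258,275),(48,180)]]; print("stand",np.mean(st,0)); 
for i in range(4): v=st[(i+1)%4]-st[i]; print(np.hypot(*v).round(1),np.arctan2(v[1],v[0]).round(3))
m,l,b=blobs(d0["im"],(5,180,100),(16,255,255),20); print(b)
k=max(cv2.findContours(m,cv2.RETR_EXTERNAL,cv2.CHAIN_APPROX_NONE)[0],key=cv2.contourArea); print(cv2.minAreaRect(k))
kt=[onz(c0,Q(*u),96)[:2] for u in [(95,120),(222,183)]]; print(kt)
# switch top face z=70 corners
sw=[onz(c0,Q(*u),70)[:2] for u in [(578,563),(690,555),(692,655),(585,664)]]; print("sw",np.mean(sw,0),[ (np.hypot(*(sw[(i+1)%4]-sw[i])).round(1),np.arctan2(*(sw[(i+1)%4]-sw[i])[::-1]).round(3)) for i in range(4)])
sl=[onz(c0,Q(*u),72)[:2] for u in [(598,611),(671,606)]]; print("slot",np.mean(sl,0),sl)
```

```text
dial [ 574.7163428 -106.6641926] 63.30829383994761 131 570
[525.  -94.9] 51.1089254746193 166.72270993082176
[ 544.7 -137.3] 42.914969758683874 -134.36496201638604
rim [511.7 214.1]
rim [674.6 202.3]
rim [505.9  12.1]
rim [664.8   4.4]
bed centre from corners [589.24348686 108.22591881]
len 200.11647011284575 yaw -0.03893344419159517 163.39804933701072 159.17347644968854
bed-dial 215.38058848119843 -0.06749996164959216
stand [ 390.33190041 -259.91110165]
74.4 -0.436
48.8 -2.005
74.9 2.713
49.4 1.127
[(1, np.int32(224), array([209.3125, 111.4375]))]
((208.21388244628906, 110.48301696777344), (35.8201789855957, 8.356266975402832), 25.201122283935547)
[array([ 374.57121911, -248.00001122]), array([ 408.61644413, -264.68920034])]
sw [ 542.86151124 -407.84293769] [(np.float64(37.6), np.float64(0.075)), (np.float64(37.9), np.float64(-1.451)), (np.float64(37.1), np.float64(-3.049)), (np.float64(38.5), np.float64(1.703))]
slot [ 541.60175406 -406.29358555] [array([ 529.25720055, -407.20113822]), array([ 553.94630757, -405.38603288])]
```

```bash
cat >> h.py <<'E'
YS=-0.04; YAW=np.pi+YS
BED=np.array([589.2,108.2])
def slot(i,j): # i,j = +-1
    ex=np.array([np.cos(YS),np.sin(YS)]); ey=np.array([-np.sin(YS),np.cos(YS)])
    return BED+37*i*ex+50*j*ey
def st(): 
    s=bot.get_state(); return round(s["t"],1),s["tcp_pos"].round(1),s["contact_force"].round(1),round(s["opening"],3)
def look(xy,tag):
    bot.move_ptp([xy[0],xy[1]-60,250],DOWN(np.pi/2)); im,c=shot("wrist"); save(im,tag+".png")
    o=spindles(im,c)
    for s in o: print(s)
    return o
def pick(xy,z=28):
    bot.grip(0.65,40); bot.move_ptp([*xy,200],DOWN(YAW)); bot.movel([*xy,110],max_speed=200)
    hit=bot.movel([*xy,z],max_speed=100,threshold=8); print("down",hit,st())
    bot.grip(0.0,40); print("grip",st())
    bot.movel([*xy,225],max_speed=200); print("up",st())
def place(xy,z=28,zb=57):
    bot.move_ptp([*xy,225],DOWN(YAW)); bot.movel([*xy,zb+z+8],max_speed=120)
    hit=bot.movel([*xy,zb+z-6],max_speed=15,threshold=2.5); print("place",hit,st())
    bot.grip(0.5); print(st()); p=bot.get_state()["tcp_pos"]; bot.movel([p[0],p[1],225],max_speed=200)
E
python3 - <<'E'
from h import *
o=look((572,338),"la")
d=min((s[0] for s in o),key=lambda p:np.hypot(*(p-[572.5,338]))) ; print(d)
if np.hypot(*(d-[572.5,338]))<60:
    pick(d)
    im,c=shot("wrist"); save(im,"held_a.png")
E
```

```text
(array([406.9, 163. ]), 27.8, array([405.6, 160. ]), array([151., 231.]), np.int64(88))
(array([354. , 249.2]), 28.3, array([351.3, 248.1]), array([108., 179.]), np.int64(98))
(array([482.8, 312.2]), 27.1, array([482.1, 311.9]), array([193., 133.]), np.int64(128))
(array([573.4, 338. ]), 26.8, array([573.5, 338.1]), array([256., 117.]), np.int64(113))
[573.4 338. ]
down False (8.0, array([574. , 338.3,  28.8]), array([ 0.5,  0.3, -0.1]), 0.647)
grip (8.4, array([573.9, 338. ,  28.8]), array([-0.1, -1.2,  3. ]), 0.244)
up (9.5, array([572.5, 337.6, 223.3]), array([ 0.3,  0.3, -3.2]), 0.243)
```

View pics/held_a.png

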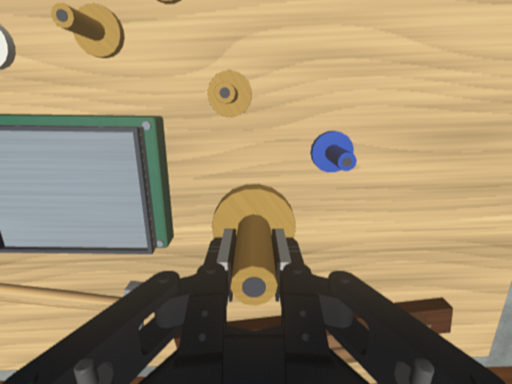

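Spindle a is held upright (brass flange at ~(255,220), blue decoy at (332,152) untouched). Place it in the far +y seat.

Run:
```python
from h import *
place(slot(1,1))
o=look((482,312),"lb"); t=np.array([482.5,312])
```

```text
place True (12.2, array([628.1, 156.6,  83.9]), array([1.2, 0.2, 0.2]), 0.247)
(12.6, array([626.8, 156.5,  83.1]), array([-0.5, -0.3, -0.2]), 0.498)
(array([650.,  87.]), 31.5, None, array([352., 257.]), np.int64(69))
(array([406.2, 162.2]), 27.5, array([419.9, 165.9]), array([205., 214.]), np.int64(98))
(array([352.8, 248.7]), 27.7, array([351.9, 247.9]), array([166., 163.]), np.int64(98))
(array([482.2, 311.8]), 26.8, array([482.1, 311.9]), array([252., 117.]), np.int64(113))
```

View pics/lb.png

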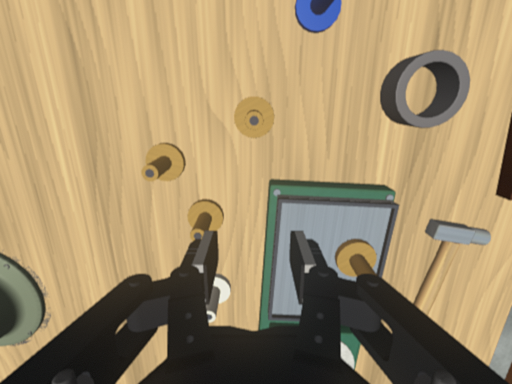

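Run:
```python
from h import *
c=cam("wrist")
print(onz(c,(355,258),69),slot(1,1),[proj(c,[*(BED+[sx*75,sy*95]),57]).round(0) for sx in(-1,1) for sy in (-1,1)],proj(c,[*slot(1,1),69]))
im,c=shot("top"); save(im,"top_b.png",(150,130,330,260),4)
```

```text
[623.96304619 124.78565545  69.        ] [628.16987066 156.68039997] [array([274., 315.]), array([277., 203.]), array([369., 315.]), array([389., 203.])] [360.90187992 237.65393348]
```

View pics/top_b.png

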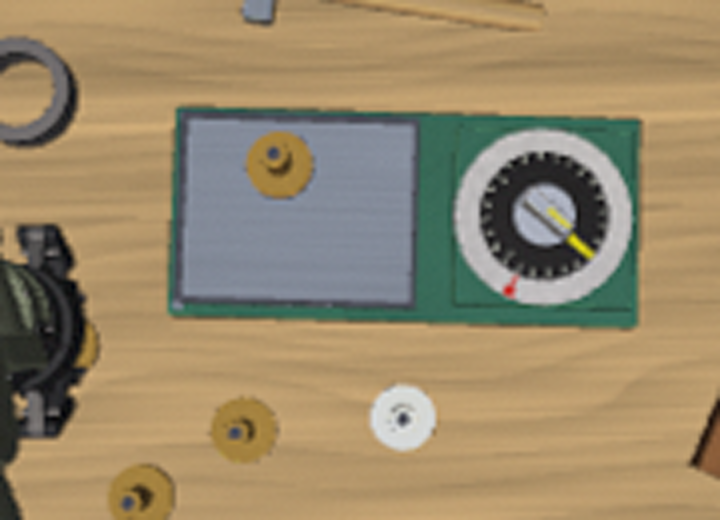

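Run:
```python
from h import *
pick((482.2,311.8)); im,c=shot("wrist"); save(im,"held_b.png")
place(slot(1,-1),zb=55.5)
o=look((406,162),"ld")
im,c=shot("top"); save(im,"top_c.png",(150,130,330,260),4)
```

```text
down False (18.2, array([482.8, 312.1,  28.7]), array([-0.1,  0.7,  0.3]), 0.651)
grip (18.6, array([482.7, 311.7,  28.7]), array([-0.1, -1.6,  5.6]), 0.246)
up (19.7, array([481.3, 311.4, 223.5]), array([ 1.1, -0.6, -2.8]), 0.241)
place True (22.8, array([624.1,  56.7,  82.5]), array([ 1.7, -0.3,  1. ]), 0.251)
(23.1, array([622.7,  56.8,  81.7]), array([ 0.5, -0.3, -0.5]), 0.502)
(array([658.3,  37.9]), 31.3, array([654.4,  59. ]), array([424., 203.]), np.int64(66))
(array([661.5, 111.9]), 31.3, array([671.5, 109. ]), array([435., 153.]), np.int64(76))
(array([406.2, 160.7]), 26.8, array([406.4, 160.8]), array([255., 118.]), np.int64(112))
(array([352.4, 248. ]), 27.1, array([352.2, 248.5]), array([211.,  47.]), np.int64(130))
```

View pics/ld.png

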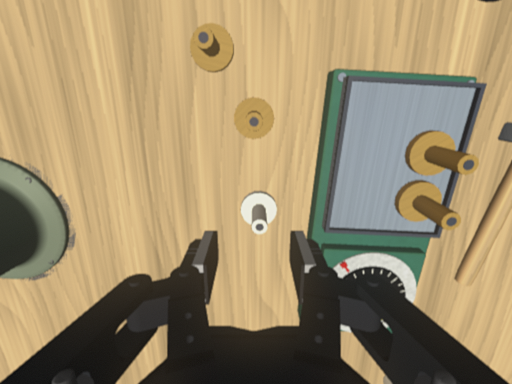

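View pics/top_c.png

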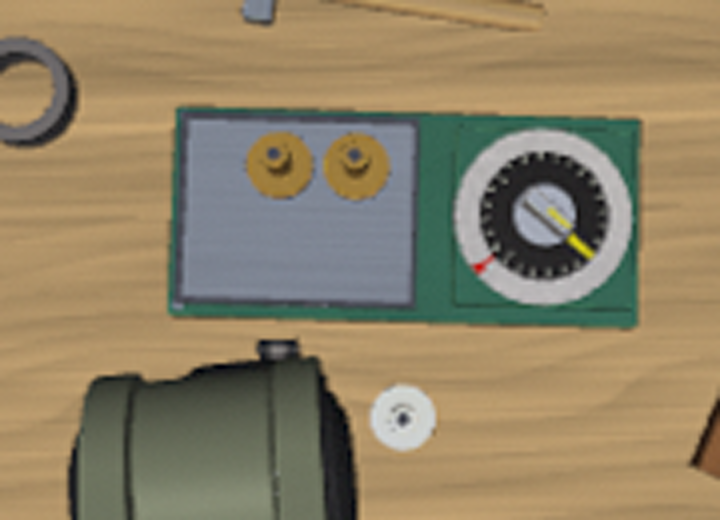

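Run:
```python
from h import *
pick((406.3,160.8)); im,c=shot("wrist"); save(im,"held_d.png")
place(slot(-1,-1),zb=54)
o=look((352,248),"lc")
im,c=shot("top"); save(im,"top_d.png",(150,130,330,260),4)
```

```text
down False (28.6, array([406.9, 160.9,  28.6]), array([0.1, 0.2, 1.1]), 0.652)
grip (29.0, array([406.8, 160.5,  28.5]), array([-0.7, -2. ,  5.7]), 0.243)
up (30.2, array([405.3, 160.6, 223.8]), array([-0.5,  0.4, -3.4]), 0.241)
place True (32.8, array([550.2,  59.7,  81.2]), array([ 1.4, -0.2, -1. ]), 0.243)
(33.2, array([548.8,  59.8,  80.6]), array([-0.7, -0. , -1.2]), 0.5)
(array([580.2,  28.6]), 31.1, array([588.7,  19.3]), array([394., 257.]), np.int64(55))
(array([657.7,  85.7]), 27.6, array([652.,  75.]), array([452., 246.]), np.int64(39))
(array([352.2, 248.3]), 26.9, array([352.2, 248.3]), array([254., 115.]), np.int64(112))
```

View pics/lc.png

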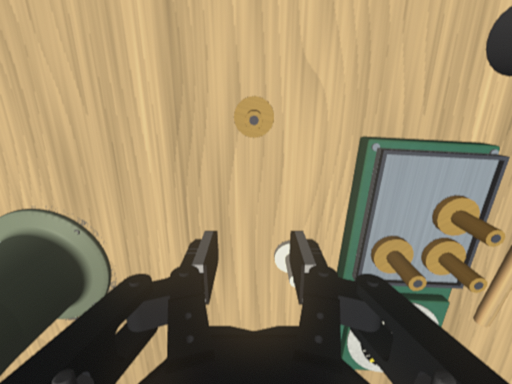

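View pics/top_d.png

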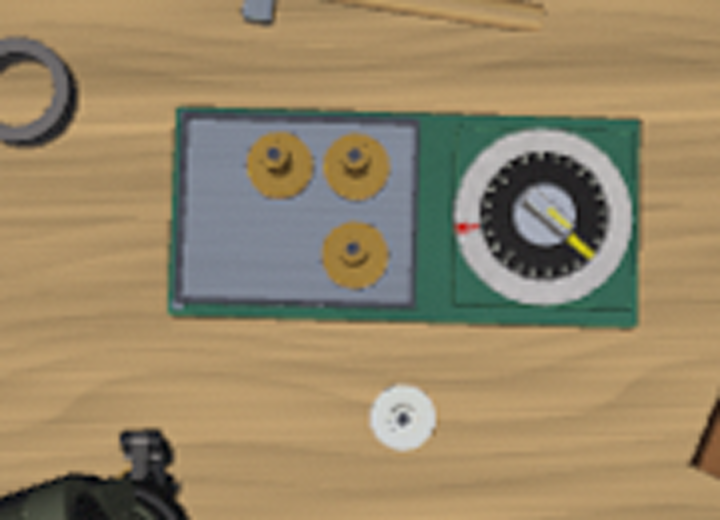

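Three on the bed, upright; last one (c) goes to the free near +y seat.

Run:
```python
from h import *
pick((352.2,248.3)); im,c=shot("wrist"); save(im,"held_c.png")
place(slot(-1,1),zb=52.5)
# view dial from a pose with camera over it
bot.move_ptp([575,-160,260],DOWN(np.pi/2)); bot.dwell(0.5)
im,c=shot("wrist"); save(im,"dial2f.png"); save(im,"dial2.png",(170,60,370,210),4); np.savez("dial2.npz",im=im,K=c[0],p=c[1],R=c[2])
im,c=shot("top"); save(im,"top_e.png",(150,130,330,260),4); save(im,"top_ef.png"); print(st())
```

```text
down False (38.9, array([352.8, 248.6,  28.6]), array([0.3, 0.9, 0.5]), 0.653)
grip (39.3, array([352.6, 248.3,  28.5]), array([-1.5, -0.8,  5.8]), 0.245)
up (40.4, array([351.3, 247.9, 223.8]), array([-0.1, -0.5, -3.8]), 0.246)
place True (43.3, array([554.1, 159.6,  79.4]), array([ 1.6, -1.2,  0. ]), 0.249)
(43.6, array([553. , 159.4,  79. ]), array([-1. ,  0.2,  0. ]), 0.5)
(46.3, array([ 575. , -159.9,  260.1]), array([-0.2, -0.2, -0.4]), 0.496)
```

View pics/dial2f.png

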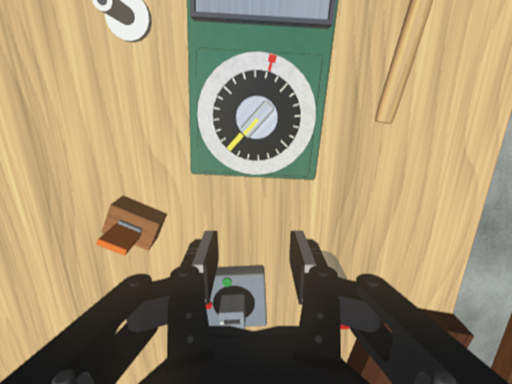

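View pics/top_e.png

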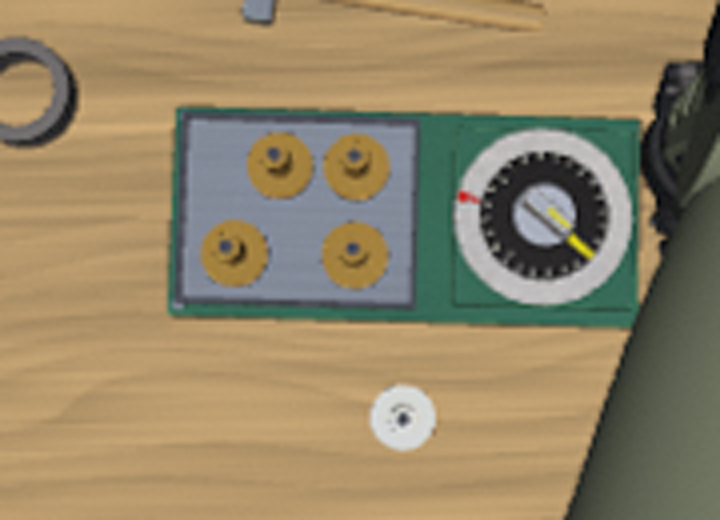

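View pics/dial2.png

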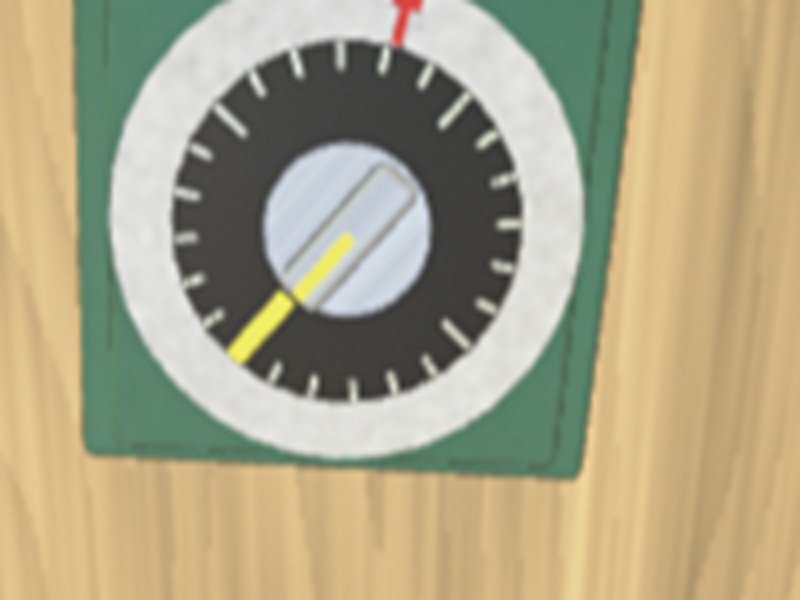

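```bash
cat >> h.py <<'E'
def fitc(P,tol=1.5):
    ok=np.ones(len(P),bool)
    for t in (99,6,3,tol,tol):
        x=np.linalg.lstsq(np.c_[2*P[ok],np.ones(ok.sum())],(P[ok]**2).sum(1),rcond=None)[0]; R=np.sqrt(x[2]+x[:2]@x[:2]); ok=abs(np.hypot(*(P-x[:2]).T)-R)<t
    return x[:2],R,ok.sum()
def dial(im,c,near=(581,-97)):
    h=cv2.cvtColor(im,cv2.COLOR_BGR2HSV); g=lambda u,z:onz(c,u,z)[:2]
    R0=[proj(c,[near[0]+72*np.cos(a),near[1]+72*np.sin(a),60]) for a in np.arange(0,6.3,.3)]
    roi=np.zeros(h.shape[:2],np.uint8); cv2.fillPoly(roi,[np.array(R0).astype(np.int32)],255)
    white=cv2.inRange(h,np.array((0,0,150)),np.array((179,45,255)))&roi
    k=cv2.convexHull(max(cv2.findContours(white,cv2.RETR_EXTERNAL,cv2.CHAIN_APPROX_NONE)[0],key=cv2.contourArea))[:,0]
    cen,Rw,n=fitc(np.array([g(u,59) for u in k.astype(float)]))
    def ang(mask,z,rmin,rmax):
        y,x=np.nonzero(mask&roi); P=np.array([g((a,b),z) for a,b in zip(x,y)])-cen; r=np.hypot(*P.T); P=P[(r>rmin)&(r<rmax)]; r=np.hypot(*P.T)
        v=(P/r[:,None]).mean(0); return np.arctan2(v[1],v[0]),len(P),r.min(),r.max()
    red=cv2.inRange(h,np.array((0,130,80)),np.array((8,255,255)))|cv2.inRange(h,np.array((172,130,80)),np.array((179,255,255)))
    yel=cv2.inRange(h,np.array((22,110,100)),np.array((34,255,255)))
    a=ang(red,59,45,80); b=ang(yel,65,26,60)
    return cen,Rw,n,a,b
E
python3 - <<'E'
from h import *
d=np.load("dial2.npz"); c=(d["K"],d["p"],d["R"]); im=d["im"]
r=dial(im,c); print(r); print("turn cw", (r[4][0]-r[3][0])%(2*np.pi))
v=BED-r[0]; print(np.hypot(*v),np.arctan2(v[1],v[0])-np.pi/2)
# blade of knob top centre check
print(onz(c,(170+350/4,60+238/4),103))
for p in [(170,60)]:
  cs=[onz(c,(170+a/4,60+b/4),103)[:2] for a,b in [(390,165),(415,197),(312,310),(284,272)]]; print("knob",np.mean(cs,0),cs)
E
```

```text
(array([580.26776603, -96.57884848]), np.float64(72.07260024707541), np.int64(47), (np.float64(1.3292473519905228), 61, np.float64(54.683166418159644), np.float64(71.58640115689266)), (np.float64(-2.3298228939928904), 130, np.float64(26.146313603009844), np.float64(53.90127202717986)))
turn cw 2.624115061196173
204.97356314271852 -0.04359129683762264
[579.57558031 -97.38542953 103.        ]
knob [579.43594076 -97.10964086] [array([590.16388095, -78.47763565]), array([597.0359336 , -86.66788408]), array([ 569.0931328, -116.8258619]), array([ 561.45081571, -106.46718183])]
```

Run:
```python
from h import *
D=[579.8,-97.0]; y0=-2.330; turn=2.624
bot.grip(0.55,40)
bot.move_ptp([*D,150],DOWN(y0)); print(bot.get_state()["qpos"].round(2))
hit=bot.movel([*D,73],max_speed=80,threshold=8); print(hit,st())
bot.grip(0.0,40); print(st())
q=bot.get_state()["qpos"].copy(); q5=q[5]
for f in (.25,.5,.75,1):
    q[5]=q5+turn*f; bot.move_j(q)
print(st(),bot.get_state()["wrist_torque"].round(2),bot.get_state()["qpos"].round(3),bot.get_state()["orientation"])
bot.dwell(0.2); bot.grip(0.55); p=bot.get_state()["tcp_pos"]; bot.movel([p[0],p[1],160],max_speed=120)
bot.move_ptp([575,-160,260],DOWN(np.pi/2)); bot.dwell(0.3)
im,c=shot("wrist"); save(im,"dial3.png",(170,40,370,190),4); r=dial(im,c); print(r, "rest cw",(r[4][0]-r[3][0]+np.pi)%(2*np.pi)-np.pi, st())
```

```text
[-0.29  0.46 -0.21  0.9  -0.   -1.1 ]
False (49.6, array([580.3, -97.2,  73.5]), array([-0. , -0.8,  0. ]), 0.55)
(50.0, array([579.9, -96.9,  73.6]), array([-1.3,  1.1,  5.3]), 0.158)
(52.7, array([ 578. , -100.3,   73.6]), array([ -6.3, -11.4,   3.7]), 0.159) [-2.12  0.99 -0.03] [-0.294  0.54  -0.296  0.736 -0.008  1.52 ] [-3.13982459  0.00745157  1.32774321]
(array([580.48241234, -96.40700931]), np.float64(71.97835925341893), np.int64(44), (np.float64(1.3308405181735692), 63, np.float64(54.836120544196895), np.float64(71.36951946805067)), (np.float64(1.3737451938165717), 146, np.float64(26.099462418031507), np.float64(52.1197657317288))) rest cw 0.04290467564300249 (55.1, array([ 574.6, -159.3,  259. ]), array([0.1, 0.1, 0.3]), 0.551)
```

View pics/dial3.png

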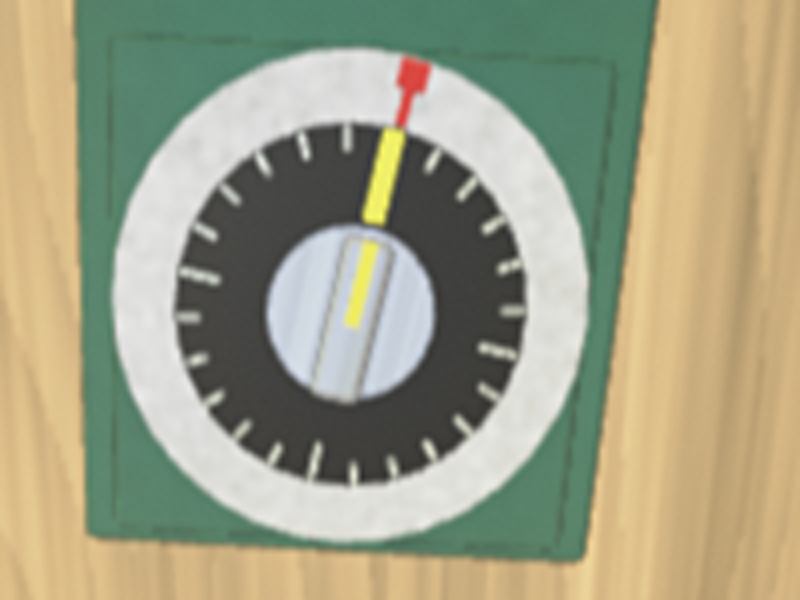

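```bash
cat >> h.py <<'E'
def lines(im,c,near=(580.3,-96.8)):
    h=cv2.cvtColor(im,cv2.COLOR_BGR2HSV); out=[]
    for nm,ms,z,a,b in [("needle",[((0,130,80),(8,255,255)),((172,130,80),(179,255,255))],59,45,80),("yellow",[((22,110,100),(34,255,255))],65,24,60),("knobline",[((22,110,100),(34,255,255))],103,-1,24)]:
        m=sum(cv2.inRange(h,np.array(l),np.array(u)) for l,u in ms); y,x=np.nonzero(m)
        P=np.array([onz(c,(i,j),z)[:2] for i,j in zip(x,y)])-near; r=np.hypot(*P.T); P=P[(r>a)&(r<b)]
        v=cv2.fitLine(P.astype(np.float32),cv2.DIST_L2,0,.01,.01).ravel(); s=np.sign(v[:2]@P.mean(0)); out.append((nm,len(P),P.mean(0).round(1),round(float(np.arctan2(s*v[1],s*v[0])),3), round(float(np.arctan2(*P.mean(0)[::-1])),3)))
    return out
E
python3 - <<'E'
from h import *
im,c=shot("wrist")
for o in lines(im,c): print(o)
r=dial(im,c); print(r[0],r[3][0],r[4][0])
im,c=shot("top"); 
for o in lines(im,c): print(o)
r=dial(im,c); print(r)
E
```

```text
('needle', 62, array([15.8, 63.9]), 1.295, 1.328)
('yellow', 148, array([ 7.8, 38.4]), 1.325, 1.37)
('knobline', 56, array([0.8, 9.6]), 1.334, 1.485)
[580.32753573 -96.4736812 ] 1.3277712241954926 1.370340325807725
('needle', 6, array([15. , 61.7]), 1.318, 1.333)
('yellow', 19, array([ 6.7, 36.9]), 1.312, 1.392)
('knobline', 7, array([-0.8,  8.3]), 1.298, 1.67)
(array([579.79217498, -97.5025344 ]), np.float64(70.68670749896192), np.int64(27), (np.float64(1.3274340945814853), 6, np.float64(58.066756775974845), np.float64(68.5781496973466)), (np.float64(1.3842066689171688), 19, np.float64(27.19173036059002), np.float64(51.08739531745701)))
```

Run:
```python
from h import *
for n in ("wrist","top"):
    im,c=shot(n); h=cv2.cvtColor(im,cv2.COLOR_BGR2HSV)
    near=np.array([580,-97.]); R0=[proj(c,[near[0]+66*np.cos(a),near[1]+66*np.sin(a),60]) for a in np.arange(0,6.3,.2)]
    roi=np.zeros(h.shape[:2],np.uint8); cv2.fillPoly(roi,[np.array(R0).astype(np.int32)],255)
    g=cv2.GaussianBlur(im,(0,0),0.6)
    b=((cv2.cvtColor(im,cv2.COLOR_BGR2GRAY)<130).astype(np.uint8)*255)&roi
    red=cv2.inRange(h,np.array((0,100,60)),np.array((8,255,255))); b[cv2.dilate(red,np.ones((3,3)))>0]=0
    k=cv2.convexHull(max(cv2.findContours(b,cv2.RETR_EXTERNAL,cv2.CHAIN_APPROX_NONE)[0],key=cv2.contourArea))[:,0]
    cb=fitc(np.array([onz(c,u,65)[:2] for u in k.astype(float)])); print(n,"black",cb)
    # white outer vs green: wide roi
    R1=[proj(c,[near[0]+82*np.cos(a),near[1]+82*np.sin(a),60]) for a in np.arange(0,6.3,.2)]
    roi=np.zeros(h.shape[:2],np.uint8); cv2.fillPoly(roi,[np.array(R1).astype(np.int32)],255)
    w=cv2.inRange(h,np.array((0,0,140)),np.array((179,48,255)))&roi
    k=cv2.convexHull(max(cv2.findContours(w,cv2.RETR_EXTERNAL,cv2.CHAIN_APPROX_NONE)[0],key=cv2.contourArea))[:,0]
    cw=fitc(np.array([onz(c,u,59)[:2] for u in k.astype(float)])); print("white",cw)
    for o in lines(im,c,cb[0]): print("rel black",o)
    for o in lines(im,c,cw[0]): print("rel white",o)
```

```text
wrist black (array([578.6254254 , -97.12345364]), np.float64(53.195404310151), np.int64(41))
white (array([578.48656972, -97.2907496 ]), np.float64(74.20505416775767), np.int64(52))
rel black ('needle', 58, array([17.2, 64.1]), 1.315, 1.309)
rel black ('yellow', 148, array([ 9.5, 38.8]), 1.325, 1.331)
rel black ('knobline', 58, array([2.4, 9.8]), 1.334, 1.329)
rel white ('needle', 58, array([17.3, 64.3]), 1.315, 1.308)
rel white ('yellow', 148, array([ 9.6, 38.9]), 1.325, 1.328)
rel white ('knobline', 58, array([ 2.6, 10. ]), 1.334, 1.32)
top black (array([576.93989087, -98.81845086]), np.float64(53.254119926719476), np.int64(20))
white (array([576.91700579, -98.94657723]), np.float64(73.66799456887061), np.int64(28))
rel black ('needle', 6, array([18.3, 63.7]), 1.318, 1.29)
rel black ('yellow', 19, array([10. , 38.9]), 1.312, 1.318)
rel black ('knobline', 7, array([ 2.5, 10.3]), 1.298, 1.33)
rel white ('needle', 6, array([18.4, 63.8]), 1.318, 1.291)
rel white ('yellow', 19, array([10.1, 39. ]), 1.312, 1.319)
rel white ('knobline', 7, array([ 2.6, 10.4]), 1.298, 1.331)
```

```bash
cat >> h.py <<'E'
def dial2(n="wrist",name=None):
    im,c=shot(n); h=cv2.cvtColor(im,cv2.COLOR_BGR2HSV); near=np.array([578.6,-97.2])
    R1=[proj(c,[near[0]+82*np.cos(a),near[1]+82*np.sin(a),60]) for a in np.arange(0,6.3,.2)]
    roi=np.zeros(h.shape[:2],np.uint8); cv2.fillPoly(roi,[np.array(R1).astype(np.int32)],255)
    w=cv2.inRange(h,np.array((0,0,140)),np.array((179,48,255)))&roi
    k=cv2.convexHull(max(cv2.findContours(w,cv2.RETR_EXTERNAL,cv2.CHAIN_APPROX_NONE)[0],key=cv2.contourArea))[:,0]
    cw=fitc(np.array([onz(c,u,59)[:2] for u in k.astype(float)])); L=lines(im,c,cw[0])
    if name: save(im,name,(170,40,370,190),4)
    print(n,cw[0].round(1),[(o[0],o[3],o[4]) for o in L],"rest cw",round(L[1][4]-L[0][4],3))
E
python3 - <<'E'
from h import *
D=[578.6,-97.2]
bot.move_ptp([*D,150],DOWN(1.329)); print(bot.get_state()["qpos"].round(2))
print(bot.movel([*D,73],max_speed=80,threshold=8),st())
bot.grip(0.0,40); s=bot.get_state(); print(st(),s["orientation"][2])
q=s["qpos"].copy(); q[5]+=0.023+(s["orientation"][2]-1.329); bot.move_j(q)
print(st(),bot.get_state()["orientation"][2],bot.get_state()["wrist_torque"].round(2))
bot.dwell(0.2); bot.grip(0.55); p=bot.get_state()["tcp_pos"]; bot.movel([p[0],p[1],160],max_speed=120)
bot.move_ptp([575,-160,260],DOWN(np.pi/2)); bot.dwell(0.3)
dial2("wrist","dial4.png"); dial2("top"); print(st())
E
```

```text
[-0.29  0.46 -0.21  0.9  -0.    1.52]
False (57.0, array([579.1, -97.3,  73.5]), array([0.1, 0.4, 0.3]), 0.548)
(57.4, array([578.8, -97.2,  73.6]), array([-1.8,  0.4,  4.5]), 0.158) 1.3291023312370311
(57.6, array([578.8, -97.2,  73.6]), array([-0.8,  0.6,  3. ]), 0.159) 1.3060012342973544 [ 0.06  0.12 -0.09]
wrist [578.5 -97.3] [('needle', 1.303, 1.305), ('yellow', 1.303, 1.303), ('knobline', 1.312, 1.29)] rest cw -0.002
top [577.  -98.9] [('needle', 1.318, 1.292), ('yellow', 1.318, 1.299), ('knobline', 1.236, 1.331)] rest cw 0.007
(60.0, array([ 574.8, -159.5,  259.3]), array([ 0.1,  0.4, -0.2]), 0.551)
```

View pics/dial4.png

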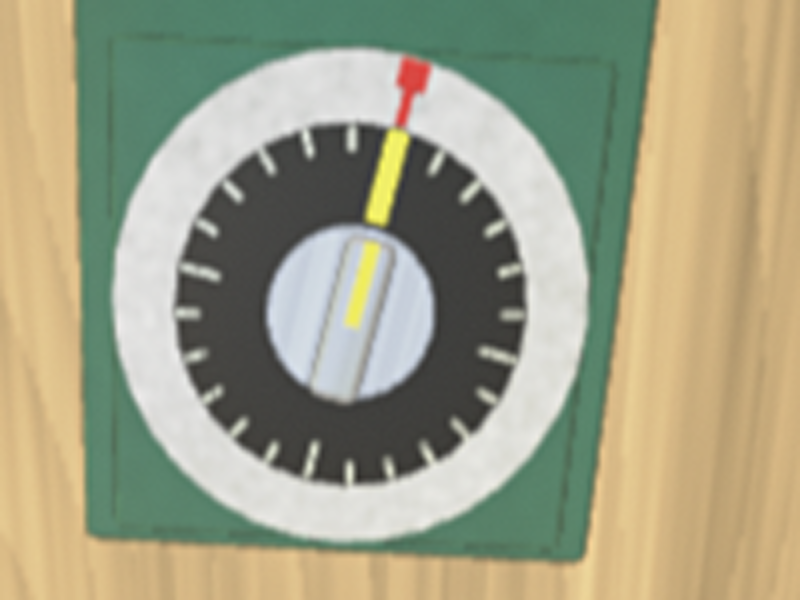

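Run:
```python
from h import *
for tag,p in [("key",[390,-340,230]),("sw",[542,-487,230])]:
    bot.move_ptp(p,DOWN(np.pi/2)); bot.dwell(.2); im,c=shot("wrist"); save(im,tag+"2.png",(180,30,330,180),5); save(im,tag+"2f.png"); np.savez(tag+"2.npz",im=im,K=c[0],p=c[1],R=c[2]); print(c[1],st())
im,c=shot("top"); save(im,"top_f.png",(150,130,420,280),2.9)
```

```text
[ 391.20587247 -256.93689221  373.47534012] (61.3, array([ 390.9, -339.4,  230.1]), array([-0.6, -0.2,  0.3]), 0.549)
[ 541.85751137 -403.96872382  374.45024626] (62.4, array([ 541.6, -486.6,  231.1]), array([-0.2, -0.7, -0.3]), 0.554)
```

View pics/key2.png

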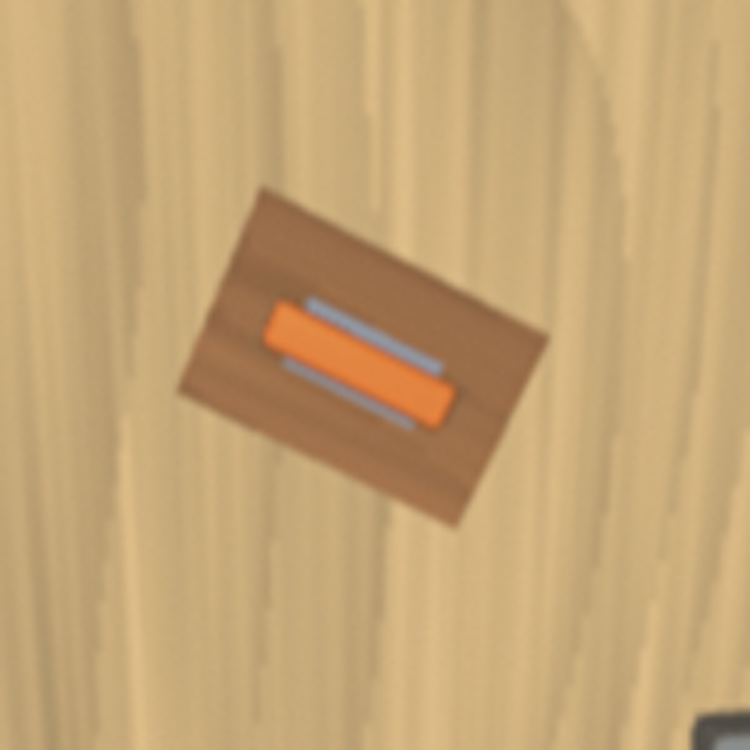

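View pics/sw2.png

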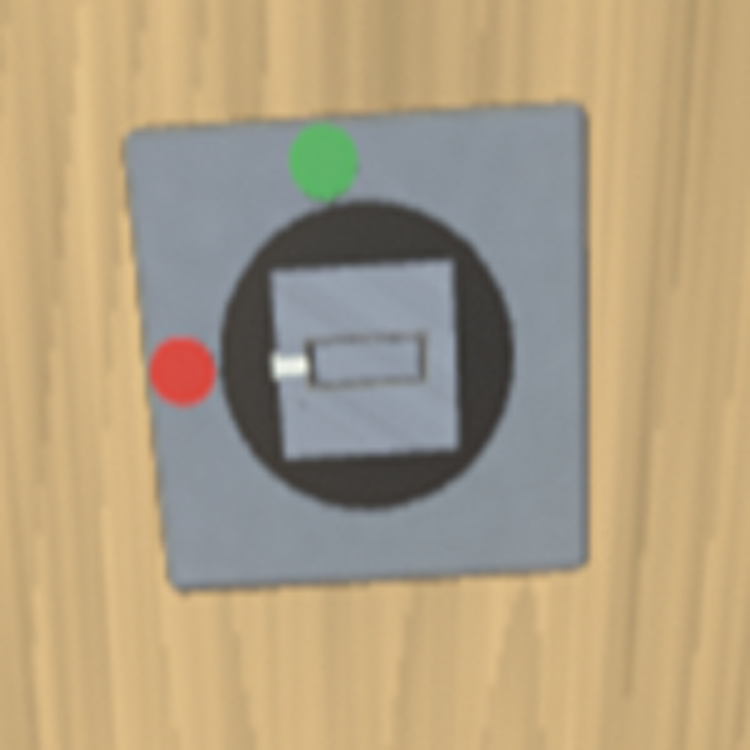

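View pics/top_f.png

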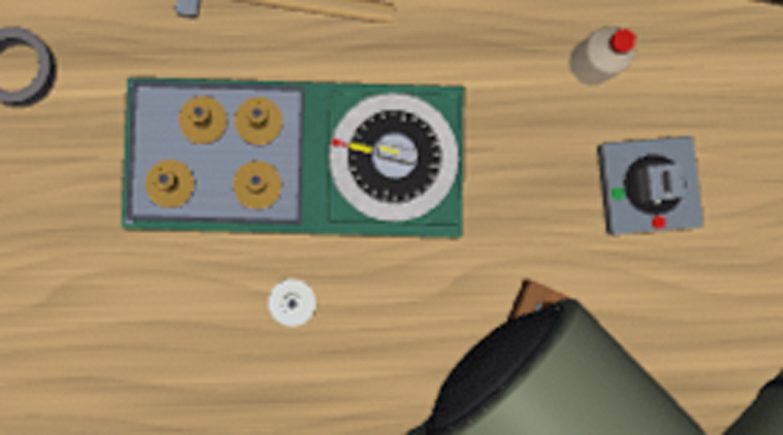

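Run:
```python
from h import *
def L(t): d=np.load(t); return d["im"],(d["K"],d["p"],d["R"])
im,c=L("key2.npz"); Q=lambda a,b:(180+a/5-.4,30+b/5-.4)
m,l,b=blobs(im,(4,150,100),(17,255,255),50); 
k=max(cv2.findContours(m,cv2.RETR_EXTERNAL,cv2.CHAIN_APPROX_NONE)[0],key=cv2.contourArea)[:,0].astype(float)
P=np.array([onz(c,u,96)[:2] for u in k],np.float32); print("key mask rect",cv2.minAreaRect(P))
K=[onz(c,Q(*u),96)[:2] for u in [(280,300),(458,383),(438,430),(263,345)]]
f=lambda C:[(np.hypot(*(C[(i+1)%4]-C[i])).round(1),np.arctan2(*(C[(i+1)%4]-C[i])[::-1]).round(3)) for i in range(4)]
print("key",np.mean(K,0),f(K))
S=[onz(c,Q(*u),40)[:2] for u in [(263,187),(549,337),(457,528),(180,390)]]; print("stand",np.mean(S,0),f(S))
im,c=L("sw2.npz")
B=[onz(c,Q(*u),70)[:2] for u in [(271,270),(453,260),(460,452),(284,461)]]; print("barrel",np.mean(B,0),f(B))
for z in (70,72):
  B=[onz(c,Q(*u),z)[:2] for u in [(308,341),(422,334),(426,380),(313,387)]]; print("slot",np.mean(B,0),f(B))
B=[onz(c,Q(*u),30)[:2] for u in [(132,133),(582,104),(586,565),(178,587)]]; print("box",np.mean(B,0),f(B))
```

```text
key mask rect ((389.20263671875, -259.4530029296875), (10.536273956298828, 39.957889556884766), 64.07299041748047)
key [ 389.35834292 -259.31632153] [(np.float64(38.2), np.float64(-0.414)), (np.float64(9.8), np.float64(-1.97)), (np.float64(38.3), np.float64(2.708)), (np.float64(9.0), np.float64(1.172))]
stand [ 389.70221872 -259.53007989] [(np.float64(74.1), np.float64(-0.45)), (np.float64(49.1), np.float64(-2.006)), (np.float64(74.3), np.float64(2.69)), (np.float64(49.1), np.float64(1.131))]
barrel [ 541.27020397 -406.25115167] [(np.float64(38.6), np.float64(0.051)), (np.float64(39.5), np.float64(-1.512)), (np.float64(39.0), np.float64(-3.092)), (np.float64(39.5), np.float64(1.62))]
slot [ 541.31507709 -405.7988397 ] [(np.float64(24.6), np.float64(0.058)), (np.float64(9.5), np.float64(-1.467)), (np.float64(24.6), np.float64(-3.083)), (np.float64(9.5), np.float64(1.67))]
slot [ 541.31864046 -405.78681727] [(np.float64(24.4), np.float64(0.058)), (np.float64(9.4), np.float64(-1.467)), (np.float64(24.5), np.float64(-3.083)), (np.float64(9.5), np.float64(1.67))]
box [ 541.81009936 -405.66697248] [(np.float64(104.8), np.float64(0.058)), (np.float64(106.6), np.float64(-1.511)), (np.float64(105.2), np.float64(-3.088)), (np.float64(106.2), np.float64(1.626))]
```

Run:
```python
from h import *
k=[389.4,-259.4]
bot.grip(0.5,60); bot.move_ptp([*k,150],DOWN(np.pi-.45)); print(bot.get_state()["qpos"].round(2))
print(bot.movel([*k,54],max_speed=80,threshold=8),st())
bot.grip(0.0,60); s=bot.get_state(); print(st(),s["orientation"],s["wrist_torque"].round(2))
p=s["tcp_pos"]; print(bot.movel([*k,100],max_speed=40,threshold=15),st())
bot.movel([*k,190],max_speed=100); print(st())
im,c=shot("wrist"); save(im,"keyheld.png")
```

```text
[-0.75  0.25 -0.52  0.8  -0.   -0.29]
False (65.2, array([ 389.7, -259.7,   54.4]), array([-0.3, -0.3,  0.6]), 0.501)
(65.5, array([ 389.6, -259.7,   54.3]), array([-0.2, -0.3,  2.7]), 0.113) [-3.14123807e+00  6.85692760e-04  2.69164373e+00] [-0.02  0.09  0.02]
False (66.8, array([ 389.2, -259.2,   99.7]), array([ 0.2,  0. , -0.9]), 0.11)
(67.9, array([ 389. , -259.1,  189.4]), array([-0.4, -0. , -1.1]), 0.108)
```

View pics/keyheld.png

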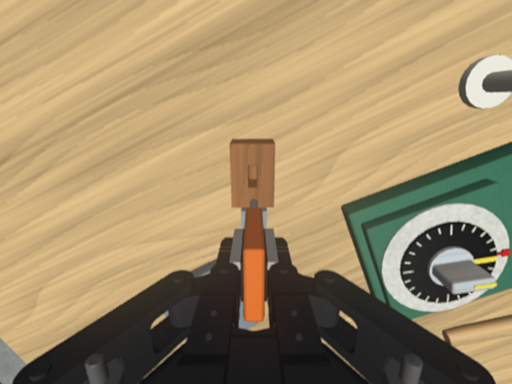

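Run:
```python
from h import *
s=[541.3,-405.8]; yaw=np.pi+0.057
bot.move_ptp([*s,190],DOWN(yaw)); print(bot.get_state()["qpos"].round(2))
bot.movel([*s,128],max_speed=80); bot.dwell(.2); print(st())
im,c=shot("wrist"); save(im,"pre.png",(180,150,330,340),3)
print(bot.movel([*s,112],max_speed=20,threshold=4),st())
if bot.get_state()["tcp_pos"][2]<113.5: print(bot.movel([*s,85.5],max_speed=30,threshold=6),st())
im,c=shot("wrist"); save(im,"ins.png",(180,150,330,340),3)
```

```text
[-0.75  0.59  0.12  1.1   0.   -0.81]
(69.9, array([ 541.6, -406.1,  128.6]), array([-0.2, -0. , -0.8]), 0.111)
False (70.9, array([ 541.4, -405.8,  112.1]), array([ 0.2, -0.1, -0.7]), 0.113)
True (71.7, array([ 541.1, -405.7,   86.3]), array([-0.2,  0.5,  4.6]), 0.105)
```

View pics/pre.png

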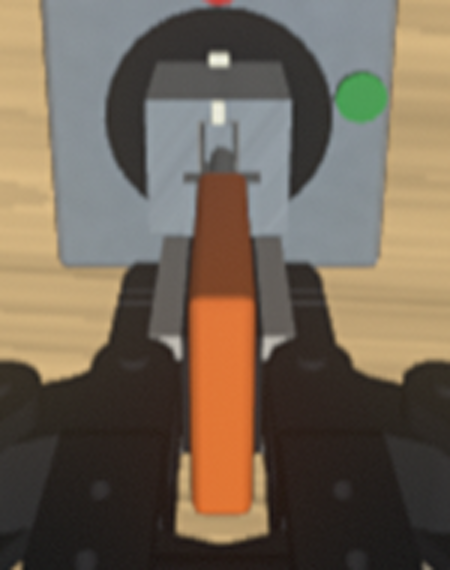

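View pics/ins.png

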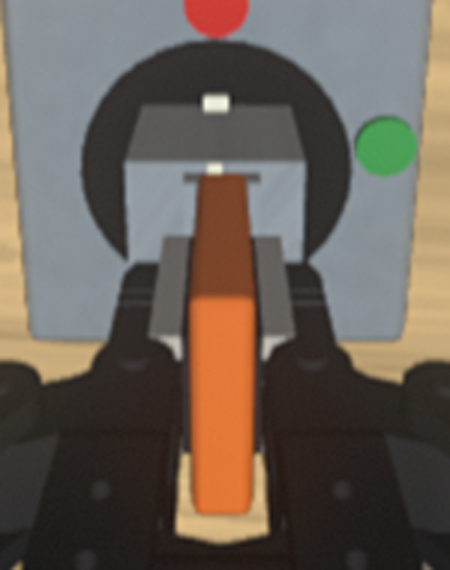

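Run:
```python
from h import *
s=bot.get_state(); q=s["qpos"].copy(); q0=q[5]; y0=s["orientation"][2]; t0=s["wrist_torque"].copy()
for a in list(np.arange(.2,1.3,.2))+list(np.arange(1.3,1.76,.04)):
    q[5]=q0+a; bot.move_j(q); bot.dwell(.05); s=bot.get_state(); t=s["wrist_torque"]-t0
    print(round(a,2),t.round(2),s["contact_force"].round(1),round((s["qpos"][5]-q0),3))
    if abs(t[2])>0.5: break
print(st()); im,c=shot("wrist"); save(im,"turned.png",(180,150,330,340),3)
```

```text
0.2 [-1.1   0.36  0.05] [-1.5 -3.9  0.2] 0.197
0.4 [-1.29  0.43 -0.01] [-2.4 -6.3  0.8] 0.395
0.6 [-1.23  0.42  0.07] [-2.2 -4.6  0.7] 0.595
0.8 [-1.21  0.49  0.  ] [-1.  -4.6  0.7] 0.795
1.0 [-1.23  0.43  0.04] [-2.2 -4.7  0.5] 0.995
1.2 [-1.26  0.43  0.06] [-2.  -5.1  0.7] 1.195
1.3 [-1.22  0.46  0.05] [-2.2 -4.4  1. ] 1.296
1.34 [-1.2   0.53  0.03] [-2.1 -5.   0.8] 1.336
1.38 [-1.21  0.5   0.02] [-2.1 -4.8  0.8] 1.376
1.42 [-1.2   0.46  0.04] [-3.1 -4.2  0.6] 1.416
1.46 [-1.18  0.45  0.  ] [-2.3 -4.6  0.5] 1.456
1.5 [-1.2   0.45 -0.01] [-2.2 -4.1  1.1] 1.496
1.54 [-1.25  0.44 -0.  ] [-2.  -4.4  1.4] 1.536
1.58 [-1.24  0.42 -0.01] [-1.9 -4.   1.2] 1.576
1.62 [-1.19  0.39  0.19] [-2.5 -4.9  0. ] 1.616
1.66 [-1.28  0.41  0.74] [-1.7 -5.2  1.7] 1.654
(76.9, array([ 540.9, -406.2,   86.4]), array([-1.7, -5.2,  1.7]), 0.109)
```

View pics/turned.png

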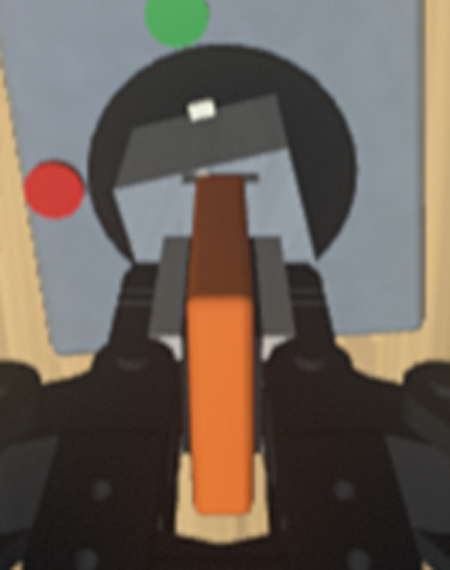

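Run:
```python
from h import *
bot.grip(0.45); p=bot.get_state()["tcp_pos"]; print(st())
bot.movel([p[0],p[1],190],max_speed=80); print(st())
bot.move_ptp([542,-487,230],DOWN(np.pi/2)); bot.dwell(.2); im,c=shot("wrist"); save(im,"sw3.png",(180,30,330,180),4)
bot.move_ptp([575,-160,260],DOWN(np.pi/2)); bot.dwell(.2); dial2("wrist","dial5.png")
bot.move_ptp([200,-510,230],DOWN(.37)); bot.dwell(.2); im,c=shot("top"); save(im,"top_g.png"); save(im,"top_gc.png",(150,130,420,280),2.9)
dial2("top"); im,c=shot("scene"); save(im,"scene_g.png",(70,130,450,300),2); print(st())
```

```text
(77.4, array([ 541.2, -405. ,   86.1]), array([-0.1, -0.3, -0.3]), 0.454)
(78.8, array([ 540.9, -404.7,  189.2]), array([ 0.2, -0.2, -0.1]), 0.452)
wrist [578.5 -97.3] [('needle', 1.321, 1.306), ('yellow', 1.304, 1.304), ('knobline', 1.302, 1.291)] rest cw -0.002
top [576.7 -98.5] [('needle', 1.318, 1.286), ('yellow', 1.318, 1.289), ('knobline', 1.236, 1.289)] rest cw 0.003
(83.2, array([ 200.4, -509.9,  230. ]), array([ 0.2, -1. , -1.1]), 0.448)
```

View pics/sw3.png

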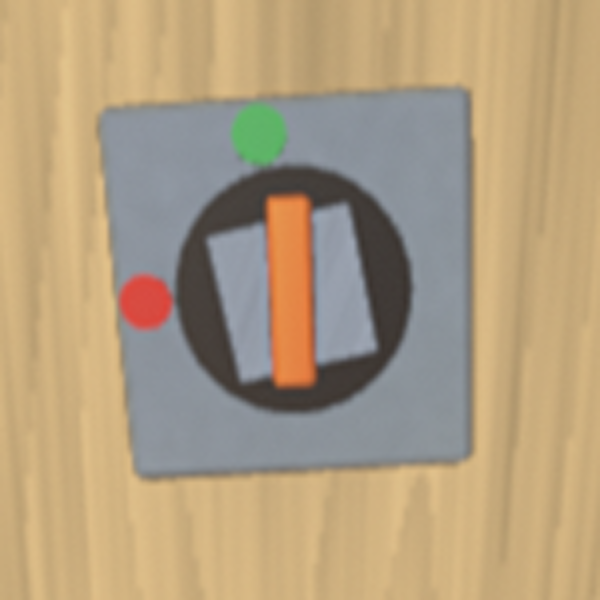

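View pics/top_gc.png

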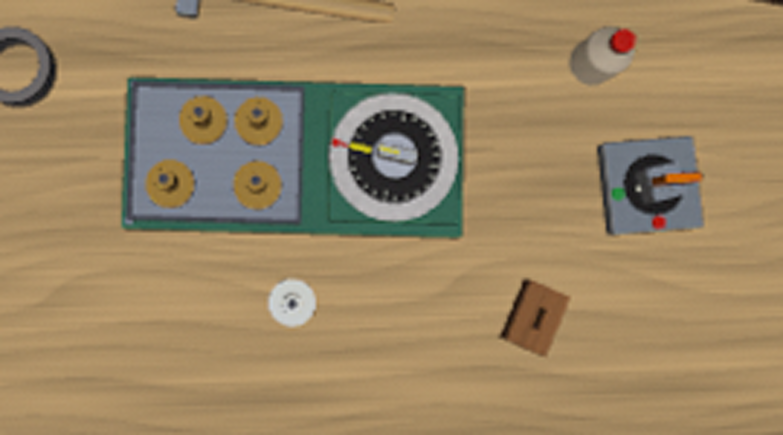

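View pics/scene_g.png

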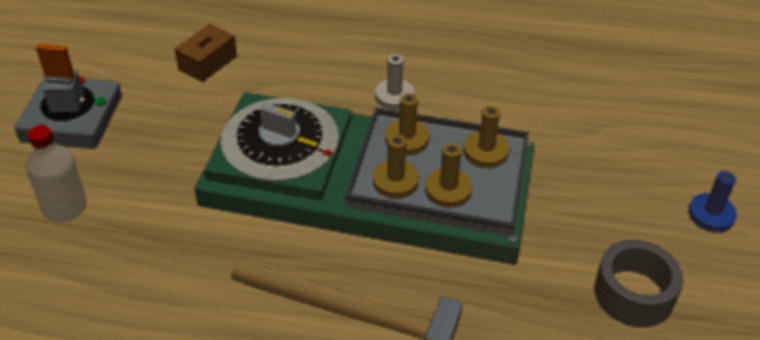

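```bash
python3 -c "
from h import *
bot.sign_off(); print(st())"
```

```text
the job is handed in; nothing more can be done
the job is handed in; nothing more can be done
```

The job is done and handed in, with about 83 s of the 210 s used. The hand-in gives no verdict.

**Spindles:** All four brass spindles stand upright, flange down, on the sprung bed. The white and blue look-alikes were left alone. The first spindle shifted about 3 cm along the bed just after I placed it, most likely the announced knock. It stayed upright and inside the rim, so I left it there and fitted the others around it.

**Dial:** The yellow zero line points at the red needle. The last checks differ by -0.002 rad in the wrist camera and +0.003 rad in the top camera. The first turn stopped about 0.02 rad short, after an early reading gave 0.04 because of a clipped circle fit. I gripped the knob again and corrected it before touching the key.

**Key:** It went in until it bottomed, with the tool at 86.3 mm against about 86.3 mm expected. I then turned it clockwise to the end stop, where the torque rose to about 0.74 N m. The final picture shows the barrel turned about 1.40 rad with the key still in and released.

**Bystanders:** In the final top and scene views, the oil bottle, tape roll and hammer stand where they were. I judged that by eye and did not measure it. The arm was clear of everything at hand-in.

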